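# Check the conveyor's emergency stop and reset it

## Task

Do the start-of-shift check of the conveyor's emergency stop: push the red mushroom button all the way in and let go so that it stays latched, then twist it clockwise until it springs back out, and after that press the blue reset button fully and let it come back up. Only push with the fingertips, without taking the mushroom head between the fingers. Leave the green start button alone and everything lying on the bench where it is.

Things in the scene. Friction and masses are not known exactly. Their poses are not given: they have to be found in the camera images.
- stop_station: emergency-stop station screwed to the bench: box 85 x 85, 62 high, grey below, yellow above, steel conduit stub at its +x side; origin at the centre of its underside, z up. The red mushroom head stands over its middle on a black collar (48 across, 8 high); below the head 18 (head out) or 12 (latched) are free down to the yellow cover
- stop_top (a point): centre of the flat crown (22 across) of the red mushroom head, 102 above the bench when out; moves and turns with the head, z up. The head is a dome 44 across, 22 thick, with two grip ears along its own +x and -x: bars 14 wide (flat flanks at y = +7 and -7) reaching x = +32 and -32, from 5 to 20 below the crown. Untwisted, the ears lie along the station's x axis
- stop_press (a joint): depth of the mushroom head in m: 0 out, 0.007 fully in. Spring 6 N at the start, about 12 N at the end, plus 2 N for the click of the latch; pressed past 0.0062 and let go, it stays latched at about 0.0055. It cannot be pulled out, only twisted out
- stop_twist (a joint): twist of the head in rad, clockwise from above counts up: 0 at rest (a weak spring brings it back, about 2 N at an ear), end stop 0.75. A latched head is released and springs out once twisted past about 0.5
- control_box: control box screwed to the bench, 165 (along its x) x 80, 58 high, grey below and white above, a steel conduit stub at its +x end; origin at the centre of its underside. Three units in a row at x = -50, 0 and +50: a white pilot lamp (fixed, top 73 above the bench) in the middle, the blue and the green button at the ends, either way round
- reset_top (a point): centre of the top of the blue reset button, a cap 26 across, 74 above the bench when up, 9 above its metal rim (33 across); moves with it
- reset_button (a joint): depth of the blue reset button in m: 0 up, 0.005 fully down; spring 2 N at the start to 6 N at the end, comes back by itself
- start_top (a point): centre of the top of the green start button, same size as the blue one; to be left alone
- start_button (a joint): depth of the green start button in m: 0 up, 0.005 fully down
- tape_roll: roll of brown packing tape lying flat, outer diameter 104, height 48; origin at the centre of its underside. Loose bystander
- cutter: grey safety cutter lying flat, about 180 long (along its x), 24 wide, 20 high; origin under its centre. Loose bystander
- padlock: small brass padlock standing upright, 40 x 22, 65 high; origin at the centre of its underside. Loose bystander
- mug: white mug, diameter 82, 95 high, handle at its +y; origin at the centre of its underside. Loose bystander
- scanner: black and grey hand scanner lying down, about 120 x 150 (handle towards its +y), 60 high; origin under the middle of its head. Loose bystander
- carton: closed cardboard carton 150 x 110, 80 high; origin at the centre of its underside. Loose bystander
- screwdriver: screwdriver lying along its x, about 200 long and 30 high; origin under its middle. Loose bystander
There are look-alikes about, which are no part of the job. Leave any pink look-alike of the stop_station alone.

How it is judged:
On the way, in this order (a step that is already met when the one before it is completed fails the run):
1. the mushroom head is pushed in and stays latched with the fingers off it (value of joint stop_press above 0.0045 m and contact force between the fingers and stop_station below 0.3 N), for 0.3 s.
2. the head is twisted and has sprung back out (value of joint stop_press below 0.0015 m), for 0.2 s.
3. the blue reset button is pressed (at least 3.5 of its 5 mm) (value of joint reset_button above 0.0035 m), for 0.1 s.
At the end, for the whole second after the job is handed in: The mushroom head is out (within 1.5 mm) and turned back (within 0.1 rad), the blue and the green button are up (within 1 mm), and the loose things lie still within 20 mm of where they were (value of joint stop_press below 0.0015 m and value of joint stop_twist below 0.1 rad and value of joint each of reset_button, start_button below 0.001 m and distance of each of tape_roll, cutter, padlock, mug, scanner, carton, screwdriver from where it was at the start of the episode below 0.02 m and linear speed of each of tape_roll, cutter, padlock, mug, scanner, carton, screwdriver below 0.02 m/s); the robot touches nothing.
It fails at once if the stop head is taken between the fingers instead of being pushed from above or from the side (x of the grasp point in the frame of stop_top between -0.034 and 0.034 m and y of the grasp point in the frame of stop_top between -0.008 and 0.008 m and z of the grasp point in the frame of stop_top below 0.01 m).
It fails at once if the green start button is pressed (more than 1.5 mm) (value of joint start_button above 0.0015 m).
It fails at once if a thing lying on the bench is shifted or lifted by more than 20 mm (distance of any of tape_roll, cutter, padlock, mug, scanner, carton, screwdriver from where it was at the start of the episode above 0.02 m).
It also fails if it takes over 58 s, if anything falls off the work surface, if the arm or the gripper's body presses on something with over 40 N, if the wrist force passes 120 N, or if a joint passes its speed limit or range.

## Robot

A 7-joint arm with a two-finger parallel gripper is mounted at the origin on the work surface. World frame = base frame: x ahead of the robot, y to its left, z up, the work surface at z = 0. Lengths are in m, angles in rad, forces in N, time in s.
With the tool pointing down it reaches from about 0.425 to 0.925 m from the base axis. Payload 6.8 kg.
Tool frame: the origin (TCP) lies between the finger pads; the fingertips stand 22 mm ahead of it and the grasp point (between the pads) lies 3 mm ahead of it (bot.tip_reach is the distance from the TCP to the fingertips, in m); z points along the fingers, x is the direction in which the jaws open and shut, and the axes are right-handed (so a half turn about z gives the same grasp; the last joint's range is limited). The gripper opens to 85 mm and grips with 20 to 120 N. Pads are 22 mm wide; open, the fingers measure 114 mm over their backs; the gripper's body (76 mm by 85 mm) begins 54 mm behind the grasp point. The pads swing forward as they close: fully open they stand 13 mm farther back than shut.
Start: joints at [-1.382, 0.477, 0.022, 1.555, -0.011, 1.109, -0.083], TCP at [0.197, 0.646, 0.253] pointing down, gripper open.
Joint ranges: [-2.96, 2.96], [-0.34, 2.1], [-1.41, 1.46], [0.24, 2.44], [-1.37, 4.51], [0.17, 1.92], [-2.96, 2.96]. Speed limits (rad/s): [2.39, 2.39, 3.14, 3.14, 3.14, 3.14, 3.14].

## Interface

Orientations are given as a unit quaternion [w, x, y, z].
In Python, from station import bot gives the robot as it stands.
- The arm moves only by the tool step_arm, never from a script. Its argument "targets" is a list of rows, each a list of 5 numbers: the shift along the tool's x, y, z in mm, then the turn about the tool's z in degrees, then the closure, from 0 (fully open) to 1 (shut). In form: [[dx, dy, dz, spin, jaw], ...]. A call has 1 to 20 rows; each row is the pose to reach, as a shift and turn from the pose commanded when the call began, along the tool's axes at that moment; what a row does not reach only later rows make up. A row lasts 1/12 s, in which the tool goes at most 41.7 mm and 7.16 degrees, less where a joint would pass 70% of its speed; a pose out of reach is approached as far as the arm can. A call with a gripper value outside its range is refused whole. The fingers move at their own pace and stop on an object; "newtons" is the grip in N (left out, the last holds). Time passes only in rows, so rows that repeat a pose let the fingers close. It gives the time, the measured TCP pose, the force and the opening at its end, in the units of the state.
- bot.get_obs(): the state, without advancing time (a new reading comes with each control period).
- bot.read_camera(name): name is "side" or "top"; returns a dict with "frame" (384x512x3 uint8, red, green, blue), "z_map" (384x512 float32, m along the optical axis (not along the pixel's ray), 0 where there is no reading), "fov_y" (degrees; the focal length in pixels is half the picture's height over the tangent of half this angle, whatever the lens; pixels are square), "cx", "cy" (the principal point, pixels), "R" (3x3) and "t" (3): a world point X has camera coordinates R X + t. Camera axes: x right, y down, z forward; pixel columns grow to the right and rows downward; lengths in m; the calibration is good to about 2 mm. A picture is of the moment at which its call begins.
- bot.hand_in(): hands the job in, once; it reports no verdict.
The state is a dict: "t": time; "q": joint angles; "joint_vel": joint speeds; "joint_torque": joint torques, N m; "eef_pos": TCP position; "tool_rot": TCP orientation; "contact_force": force on the tool from outside, world axes, zero at the start; "torque": the same for the moment, N m; "gripper_width": opening from 0.0 (shut) to 1.0 (fully open).
Only numpy, scipy, OpenCV 4.12 (cv2) and the standard library are available. Lean on these libraries where they do the work, as an engineer would, in place of code of your own. Each camera call takes 0.05 s, during which the arm holds its last target.

## Working session

There is one attempt and no reset: what is moved stays moved. The work goes in short steps, Python scripts to look and compute and a tool call to move; the robot and the scene stay as the last step left them, time stands still between calls to the robot, and variables do not carry over. Pictures are saved under pics/ and viewed, and the job is handed in when it is done.

Besides the shell and the picture viewer there is one more tool, called after "Request:" as name(argument=value, ...), one argument or row to a line, values as JSON. step_arm: Moves the arm, as the interface text tells. Its arguments: {"type":"object","properties":{"targets":{"type":"array"},"newtons":{"type":"number"}},"required":["targets"]}

```bash
mkdir -p pics; ls
python3 - <<'E'
from station import bot
import cv2,numpy as np
o=bot.get_obs();print(o)
for n in("side","top"):
    c=bot.read_camera(n);cv2.imwrite(f"pics/{n}0.png",c["frame"][:,:,::-1]);np.savez(f"{n}0.npz",**c)
    print(n,c["fov_y"],c["cx"],c["cy"],c["R"],c["t"])
print(bot.tip_reach)
E
```

```text
pics
{'t': 0.0, 'q': array([-1.38208064,  0.47776055,  0.02236113,  1.55645201, -0.01153447,
        1.10927888, -0.08309123]), 'joint_vel': array([-0.0009661 , -0.00052334, -0.00104079, -0.00032433,  0.0017382 ,
       -0.00011971,  0.00025571]), 'joint_torque': array([-5.32386675e-04, -5.96441817e+01,  1.60782225e+00, -2.81197429e+01,
        1.25022573e-02,  9.33405769e-03, -5.27384813e-06]), 'eef_pos': array([0.1972766 , 0.64495804, 0.25235236]), 'tool_rot': array([ 5.69513661e-04,  8.03890369e-01,  5.94776841e-01, -6.77870825e-04]), 'contact_force': array([-0.10449411,  1.33076896, -0.18763639]), 'torque': array([ 0.0342267 , -0.04843053, -0.0214807 ]), 'gripper_width': 1.0014489119829406}
side 53.351087256351576 254.63647079799912 194.9770225228569 [[ 0.82881617 -0.55922101  0.01832006]
 [-0.40611696 -0.62377949 -0.66780848]
 [ 0.38488021  0.54605038 -0.74410766]] [-0.39005244  0.26530922  1.06663626]
top 45.21435657699888 254.36559989604766 196.0294471353628 [[ 0.02053182 -0.99972935  0.01093966]
 [-0.99653804 -0.02134553 -0.08035109]
 [ 0.08056286 -0.00925204 -0.99670659]] [-0.02755217  0.47185606  1.57763299]
0.022
```

View pics/side0.png

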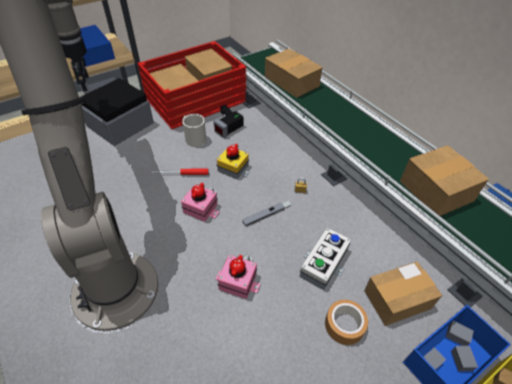

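View pics/top0.png

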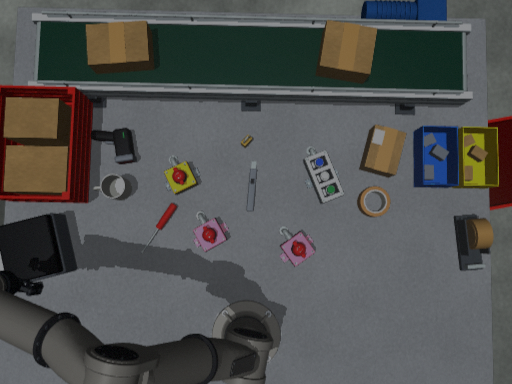

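Candidates for the stop station: the yellow one, top (180,177) / side (233,158), and two pink look-alikes, top (209,234) and (296,247). The yellow one matches the description. The blue button is at top (319,162) and the green at (331,188).

```bash
cat > h.py <<'E'
import cv2,numpy as np
def K(c):
    f=c["frame"].shape[0]/2/np.tan(np.radians(float(c["fov_y"]))/2); return f,float(c["cx"]),float(c["cy"])
def ray(c,u,v,z):
    f,cx,cy=K(c);R=c["R"];t=c["t"];C=-R.T@t
    d=R.T@np.array([(u-cx)/f,(v-cy)/f,1]);return C+d*(z-C[2])/d[2]
def proj(c,X):
    f,cx,cy=K(c);p=c["R"]@np.asarray(X)+c["t"];return f*p[0]/p[2]+cx,f*p[1]/p[2]+cy
def rays2(c1,p1,c2,p2):
    A=np.zeros((3,3));b=np.zeros(3)
    for c,p in((c1,p1),(c2,p2)):
        f,cx,cy=K(c);d=c["R"].T@np.array([(p[0]-cx)/f,(p[1]-cy)/f,1]);d/=np.linalg.norm(d);C=-c["R"].T@c["t"]
        P=np.eye(3)-np.outer(d,d);A+=P;b+=P@C
    return np.linalg.solve(A,b)
def mask(c,box,lo,hi):
    h=cv2.cvtColor(c["frame"],cv2.COLOR_RGB2HSV);m=cv2.inRange(h,lo,hi);o=np.zeros_like(m);x0,y0,x1,y1=box;o[y0:y1,x0:x1]=m[y0:y1,x0:x1];return o
def cen(m):
    n,l,s,ce=cv2.connectedComponentsWithStats(m);i=1+np.argmax(s[1:,4]);return ce[i],s[i],(l==i).astype(np.uint8)
E
cat > m.py <<'E'
from h import *
T=dict(np.load("top0.npz"));S=dict(np.load("side0.npz"))
B={"T":(T,dict(st=(155,150,210,205),cb=(295,140,350,210))),"S":(S,dict(st=(210,135,255,180),cb=(295,225,355,290)))}
col=dict(yellow=("st",(20,100,80),(35,255,255)),red=("st",(0,120,50),(10,255,255)),blue=("cb",(105,120,50),(130,255,255)),green=("cb",(45,80,40),(90,255,255)))
zz=dict(yellow=.062,red=.09,blue=.073,green=.073)
px={}
for k,(b,lo,hi) in col.items():
    for n,(c,bx) in B.items():
        m=mask(c,bx[b],lo,hi)
        ce,s,l=cen(m);px[n,k]=ce
        print(k,n,ce.round(1),s,ray(c,*ce,zz[k]).round(4))
        if k=="yellow" and n=="T":
            l=mask(c,bx[b],lo,hi)|mask(c,bx[b],*col["red"][1:])
            cn=max(cv2.findContours(l.astype(np.uint8),0,1)[0],key=cv2.contourArea)
            r=cv2.minAreaRect(cn);bp=cv2.boxPoints(r);print(r);W=np.array([ray(c,*p,.062)[:2] for p in bp]);print(W.round(4),W.mean(0).round(4),[np.degrees(np.arctan2(*(W[(i+1)%4]-W[i])[::-1])).round(1) for i in range(4)],[np.linalg.norm(W[(i+1)%4]-W[i]).round(4) for i in range(4)])
    print("tri",k,rays2(T,px["T",k],S,px["S",k]).round(4))
for n,(c,bx) in B.items():
  for b in bx:
    x0,y0,x1,y1=bx[b];im=c["frame"][y0-10:y1+10,x0-10:x1+10,::-1];im=cv2.resize(im,(400,int(400*im.shape[0]/im.shape[1])),interpolation=2)[:420]
    im=cv2.copyMakeBorder(im,0,max(0,420-im.shape[0]),0,0,0)
    cv2.imwrite(f"{n}{b}.png",im)
g=np.hstack([cv2.imread(f) for f in("Tst.png","Tcb.png")]);cv2.imwrite("pics/crop0.png",g)
E
python3 m.py
```

```text
yellow T [180.  177.4] [164 161  32  33 420] [0.5265 0.2348 0.062 ]
((179.9000244140625, 176.79998779296875), (24.59674644470215, 25.043960571289062), 63.43495178222656)
[[0.5457 0.2923]
 [0.5855 0.218 ]
 [0.5115 0.1785]
 [0.472  0.2526]] [0.5287 0.2354] [np.float64(-61.8), np.float64(-151.9), np.float64(118.1), np.float64(28.3)] [np.float64(0.0843), np.float64(0.0839), np.float64(0.084), np.float64(0.0837)]
yellow S [232.3 161.2] [217 150  31  23 402] [0.5175 0.2113 0.062 ]
tri yellow [0.5314 0.2384 0.0335]
red T [178.4 175.7] [173 168  12  16 143] [0.5288 0.236  0.09  ]
red S [232.1 150.1] [227 144  11  12 103] [0.5315 0.2337 0.09  ]
tri red [0.5304 0.2353 0.0892]
blue T [319.1 161.5] [316 158   8   8  45] [ 0.5895 -0.2331  0.073 ]
blue S [334.7 237.8] [331 235   9   7  47] [ 0.5901 -0.2364  0.073 ]
tri blue [ 0.591  -0.2344  0.0698]
green T [330.6 188.8] [327 185   8   8  47] [ 0.4979 -0.2723  0.073 ]
green S [319.2 262.3] [315 259   9   8  56] [ 0.4984 -0.275   0.073 ]
tri green [ 0.499  -0.2734  0.0703]
```

View pics/crop0.png

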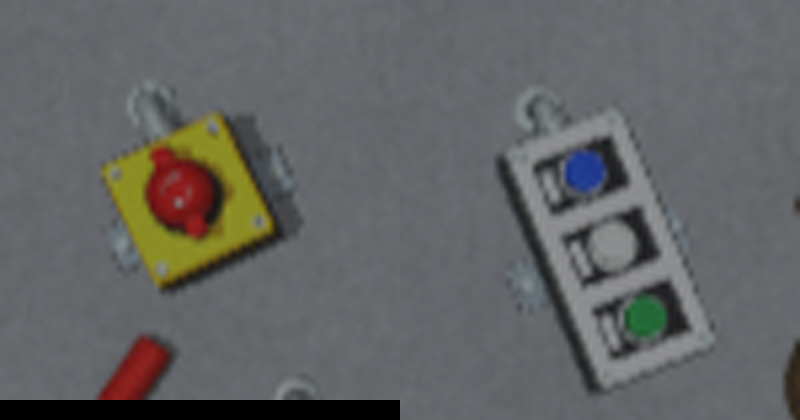

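The crop confirms the choice: yellow station with the red head and ears, conduit stub at upper left (+x, yaw about 28°). The blue button is at the conduit end of the control box, with the lamp in the middle and green at the far end.

```bash
cat > g.py <<'E'
import numpy as np
from scipy.spatial.transform import Rotation as Ro
from station import bot
def st():
    o=bot.get_obs();w,x,y,z=o["tool_rot"];M=Ro.from_quat([x,y,z,w]).as_matrix()
    print("t",round(o["t"],2),"tcp",o["eef_pos"].round(4),"yaw",np.degrees(np.arctan2(M[1,0],M[0,0])).round(2),"F",o["contact_force"].round(2),"w",round(o["gripper_width"],3),"z",M[:,2].round(4));return o,M
def go(P,yaw):
    o,M=st();d=M.T@(np.array(P)-o["eef_pos"])*1000;y0=np.degrees(np.arctan2(M[1,0],M[0,0]))
    print("shift",d.round(1),"spin",round((y0-yaw+180)%360-180,1))
C=np.array([.529,.2355]);Y=28.3;u=np.array([np.cos(np.radians(Y)),np.sin(np.radians(Y))]);v=np.array([-u[1],u[0]])
BL=np.array([.590,-.2345])
E
python3 - <<'E'
from g import *
go([*C,.17],Y)
E
```

```text
t 0.1 tcp [0.1972 0.645  0.2524] yaw 73.0 F [-0.25 -0.17 -0.06] w 1.0 z [-4.0e-04 -1.6e-03 -1.0e+00]
shift [-294.5  437.    82.9] spin 44.7
```

Request:
step_arm(
  targets=[
    [-294, 437, 0, 44.7, 1],
    [-294, 437, 0, 44.7, 1],
    [-294, 437, 0, 44.7, 1],
    [-294, 437, 0, 44.7, 1],
    [-294, 437, 0, 44.7, 1],
    [-294, 437, 0, 44.7, 1],
    [-294, 437, 0, 44.7, 1],
    [-294, 437, 0, 44.7, 1],
    [-294, 437, 0, 44.7, 1],
    [-294, 437, 0, 44.7, 1],
    [-294, 437, 0, 44.7, 1],
    [-294, 437, 0, 44.7, 1],
    [-294, 437, 0, 44.7, 1],
    [-294, 437, 0, 44.7, 1],
    [-294, 437, 0, 44.7, 1],
    [-294, 437, 0, 44.7, 1],
    [-294, 437, 40, 44.7, 1],
    [-294, 437, 80, 44.7, 1],
    [-294, 437, 80, 44.7, 1],
    [-294, 437, 80, 44.7, 1],
  ],
  newtons=60,
)

```text
t: 1.77
eef_pos: [0.527, 0.2375, 0.1719]
tool_rot: [0.001, 0.969, 0.246, -0.003]
contact_force: [0.7, 0.4, 0.2]
gripper_width: -0.002
```

Run:
```python
from g import *
from h import *
go([*C,.13],Y)
for n,b in(("side",(190,80,290,190)),("top",(130,110,230,220))):
    c=bot.read_camera(n);x0,y0,x1,y1=b;im=c["frame"][y0:y1,x0:x1,::-1];cv2.imwrite(n+".png",cv2.resize(im,(400,440),interpolation=2))
cv2.imwrite("pics/a1.png",np.hstack([cv2.imread(n+".png") for n in("side","top")]))
```

```text
t 1.77 tcp [0.527  0.2375 0.1719] yaw 28.45 F [0.72 0.36 0.22] w -0.002 z [-0.0047 -0.0023 -1.    ]
shift [ 1.   2.7 41.9] spin 0.1
```

View pics/a1.png

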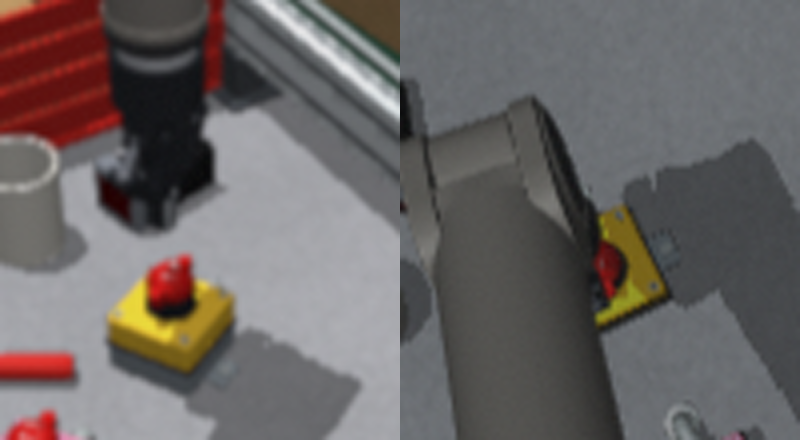

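The side view shows the shut gripper over the yellow station's head, with no contact. Descending to just above the crown.

Request:
step_arm(
  targets=[
    [1, 2, 20, 0, 1],
    [1, 2, 40, 0, 1],
    [1, 2, 40, 0, 1],
    [1, 2, 40, 0, 1],
  ],
)

```text
t: 2.2
eef_pos: [0.5316, 0.2359, 0.1348]
tool_rot: [-0.0, 0.97, 0.245, 0.001]
contact_force: [-0.6, 0.7, 0.3]
gripper_width: 0.002
```

Run:
```python
from g import *
go([*C,.116],Y)
```

```text
t 2.2 tcp [0.5316 0.2359 0.1348] yaw 28.31 F [-0.62  0.73  0.29] w 0.002 z [ 1.e-03  8.e-04 -1.e+00]
shift [-2.5 -0.9 18.8] spin 0.0
```

Request:
step_arm(
  targets=[
    [-1, 0, 8, 0, 1],
    [-1, 0, 11, 0, 1],
    [-1, 0, 13, 0, 1],
    [-1, 0, 15, 0, 1],
    [-1, 0, 17, 0, 1],
    [-1, 0, 18, 0, 1],
    [-1, 0, 19, 0, 1],
  ],
)

```text
t: 2.78
eef_pos: [0.5316, 0.2356, 0.1169]
tool_rot: [-0.001, 0.97, 0.244, 0.001]
contact_force: [-6.0, -1.7, 24.7]
gripper_width: -0.001
```

Run:
```python
from g import *
go([*C,.116],Y)
```

```text
t 2.78 tcp [0.5316 0.2356 0.1169] yaw 28.28 F [-6.   -1.72 24.7 ] w -0.001 z [ 0.0024  0.0023 -1.    ]
shift [-2.3 -1.1  0.9] spin -0.0
```

24.7 N against the ~14 N needed, so it is at the stop. Letting go.

Request:
step_arm(
  targets=[
    [0, 0, -12, 0, 1],
    [0, 0, -35, 0, 1],
    [0, 0, -35, 0, 1],
    [0, 0, -35, 0, 1],
    [0, 0, -35, 0, 1],
    [0, 0, -35, 0, 1],
  ],
)

```text
t: 3.28
eef_pos: [0.5298, 0.2347, 0.1488]
tool_rot: [0.0, 0.97, 0.245, -0.001]
contact_force: [1.5, -0.4, -0.1]
gripper_width: -0.005
```

```bash
cat > look.py <<'E'
import sys
from g import *
from h import *
c=bot.read_camera("side");S=dict(np.load("side0.npz"))
x0,y0,x1,y1=200,110,270,190
cv2.imwrite(sys.argv[1],np.hstack([cv2.resize(k["frame"][y0:y1,x0:x1,::-1],(400,457),interpolation=2) for k in(S,c)]))
for k in(S,c):
    ce,s,l=cen(mask(k,(210,135,255,180),(0,120,50),(10,255,255)));print(ce.round(2),s)
    v=np.median(k["z_map"][l>0]);print(v)
E
python3 look.py pics/a2.png; python3 -c "
from g import *
go([*(C+35*u/1000+30*v/1000),.15],Y)
go([*(C+35*u/1000+30*v/1000),.102],Y)"
```

```text
[232.1 150.1] [227 144  11  12 103]
1.3197211
[231.94 151.49] [227 145  11  14 106]
1.3240433
t 3.33 tcp [0.5297 0.2346 0.1486] yaw 28.3 F [-0.93  0.02  0.3 ] w 0.001 z [-1.2e-03 -6.0e-04 -1.0e+00]
shift [ 34.8 -31.1  -1.4] spin -0.0
t 3.33 tcp [0.5297 0.2346 0.1486] yaw 28.3 F [-0.93  0.02  0.3 ] w 0.001 z [-1.2e-03 -6.0e-04 -1.0e+00]
shift [ 34.9 -31.1  46.6] spin -0.0
```

View pics/a2.png

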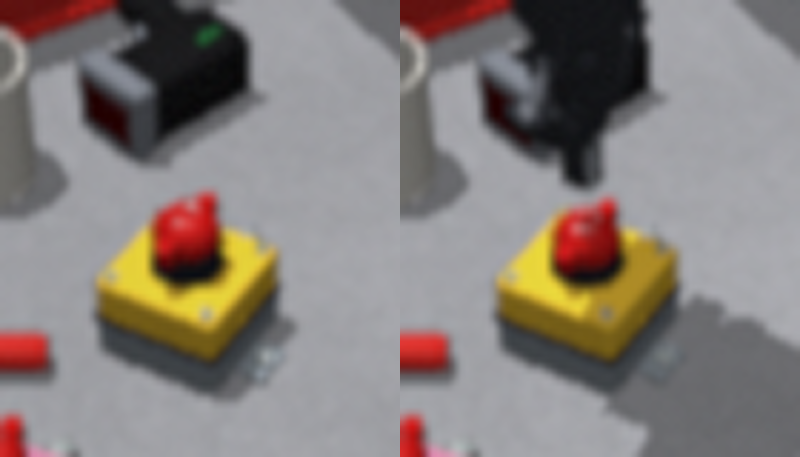

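The head sits about 1.4 px and 4–5 mm lower than before: latched. Now go beside the +x ear on its counter-clockwise flank.

Request:
step_arm(
  targets=[
    [39, -31, 0, 0, 1],
    [39, -31, 0, 0, 1],
    [39, -31, 15, 0, 1],
    [39, -31, 30, 0, 1],
    [39, -31, 46, 0, 1],
    [39, -31, 46, 0, 1],
    [39, -31, 46, 0, 1],
  ],
)

```text
t: 3.92
eef_pos: [0.5491, 0.2802, 0.1022]
tool_rot: [0.0, 0.97, 0.244, -0.001]
contact_force: [0.9, 0.4, 0.6]
gripper_width: -0.005
```

```bash
python3 look.py pics/a3.png
python3 - <<'E'
from g import *
o,M=st()
d=o["eef_pos"][:2]-C;print((d@u*1000).round(1),(d@v*1000).round(1))
for th in(0,10,20,30,36,40):
    a=np.radians(th);t=.018;p=C+u*(.039*np.cos(a)+t*np.sin(a))-v*(.039*np.sin(a)-t*np.cos(a))
    print(th,(M.T@(np.array([*p,.102])-o["eef_pos"])*1000).round(1))
E
```

```text
[232.1 150.1] [227 144  11  12 103]
1.3197211
[232.18 151.41] [227 145  12  14  99]
1.3241631
t 3.97 tcp [0.5498 0.2805 0.1032] yaw 28.29 F [ 0.15 -0.05  0.1 ] w -0.0 z [-6.e-04 -5.e-04 -1.e+00]
39.7 29.7
0 [-0.7 11.7  1.2]
10 [ 1.9 18.8  1.2]
20 [ 3.1 26.2  1.2]
30 [ 3.1 33.7  1.2]
36 [ 2.5 38.1  1.2]
40 [ 1.8 41.   1.2]
```

View pics/a3.png

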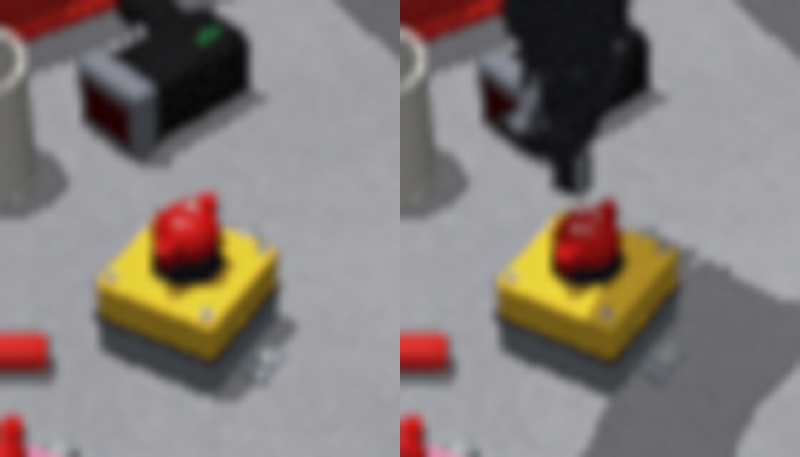

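Fingertips are beside the ear with no contact. Sweep clockwise.

Request:
step_arm(
  targets=[
    [-0.5, 7, 1, 0, 1],
    [-0.5, 12, 1, 0, 1],
    [1, 15.5, 1, 5, 1],
    [2, 19, 1, 10, 1],
    [2.5, 22.5, 1, 15, 1],
    [3, 26, 1, 20, 1],
    [3, 30, 1, 25, 1],
    [3, 34, 1, 30, 1],
    [3, 34, 1, 30, 1],
    [2.5, 38, 1, 36, 1],
    [2.5, 38, 1, 36, 1],
    [2.5, 38, 1, 36, 1],
  ],
)

```text
t: 4.97
eef_pos: [0.5709, 0.2484, 0.103]
tool_rot: [-0.0, 0.998, -0.065, 0.001]
contact_force: [0.9, 1.0, 1.0]
gripper_width: -0.0
```

```bash
python3 look.py pics/a4.png
python3 - <<'E'
from g import *
o,M=st()
d=o["eef_pos"][:2]-C;print((d@u*1000).round(1),(d@v*1000).round(1))
E
```

```text
[232.1 150.1] [227 144  11  12 103]
1.3197211
[232.26 150.21] [226 145  13  11 110]
1.3215616
t 5.02 tcp [0.5708 0.2486 0.1029] yaw -7.48 F [0.89 1.94 1.9 ] w -0.0 z [ 1.5e-03  8.0e-04 -1.0e+00]
43.0 -8.3
```

View pics/a4.png

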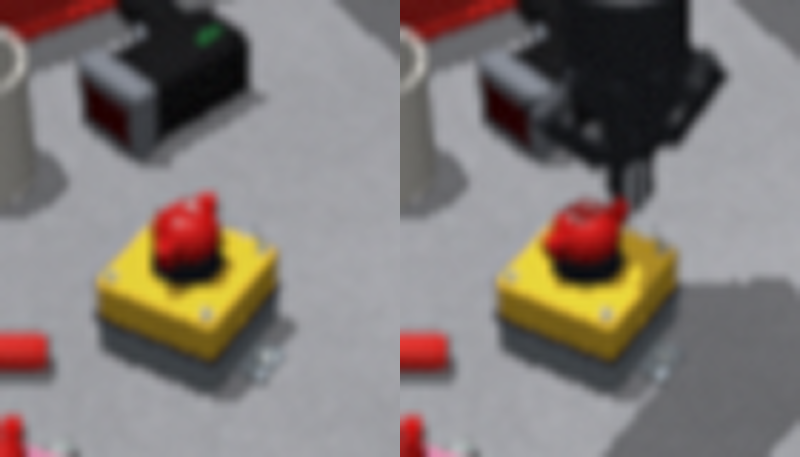

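The head is twisted by about 35°, but whether it has sprung out is ambiguous. Turn a little further, then back off and look.

Request:
step_arm(
  targets=[
    [1.5, 3.5, 0, 5, 1],
    [1.5, 4, 0, 5, 1],
    [1.5, 4, 0, 5, 1],
    [1.5, 4, 0, 5, 1],
  ],
)

```text
t: 5.35
eef_pos: [0.5716, 0.2445, 0.1026]
tool_rot: [-0.0, 0.994, -0.109, 0.001]
contact_force: [1.8, 2.1, 1.5]
gripper_width: -0.001
```

```bash
python3 look.py pics/a5.png
python3 - <<'E'
from g import *
o,M=st()
d=o["eef_pos"][:2]-C;print((d@u*1000).round(1),(d@v*1000).round(1))
for th in(41,30,20,10,0):
    a=np.radians(th);t=.022;p=C+u*(.039*np.cos(a)+t*np.sin(a))-v*(.039*np.sin(a)-t*np.cos(a))
    print(th,(M.T@(np.array([*p,.102])-o["eef_pos"])*1000).round(1))
E
```

```text
[232.1 150.1] [227 144  11  12 103]
1.3197211
[231.93 150.53] [224 146  16  10 110]
1.321071
t 5.4 tcp [0.5715 0.2445 0.1026] yaw -12.55 F [2.15 2.04 1.48] w 0.001 z [ 1.e-03  5.e-04 -1.e+00]
41.6 -12.3
41 [-0.5 -3.9  0.6]
30 [ -5.4 -11.    0.6]
20 [-10.9 -16.5   0.6]
10 [-17.3 -20.9   0.6]
0 [-24.4 -24.2   0.5]
```

View pics/a5.png

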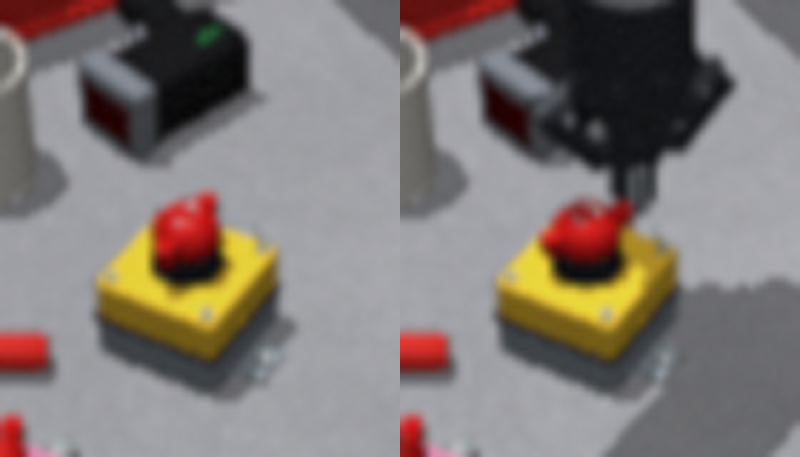

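The ears are now about 40° round. Sweep back with a gap, then lift and look.

Request:
step_arm(
  targets=[
    [-0.5, -4, 0, 0, 1],
    [-5.5, -13, 0, -11, 1],
    [-11, -18, 0, -21, 1],
    [-17, -23, 0, -31, 1],
    [-24, -28, 0, -41, 1],
    [-24, -30, 0, -41, 1],
    [-24, -30, -20, -41, 1],
    [-24, -30, -50, -41, 1],
    [-24, -30, -80, -41, 1],
    [-24, -30, -80, -41, 1],
  ],
)

```text
t: 6.23
eef_pos: [0.5566, 0.2791, 0.1874]
tool_rot: [-0.001, 0.97, 0.245, 0.003]
contact_force: [0.9, -0.3, 0.5]
gripper_width: -0.001
```

```bash
python3 look.py pics/a6.png
python3 - <<'E'
from g import *
go([*BL,.2],-21)
E
```

```text
[232.1 150.1] [227 144  11  12 103]
1.3197211
[232.08 150.41] [227 145  12  11 104]
1.3184197
t 6.28 tcp [0.5554 0.2789 0.185 ] yaw 28.34 F [ 0.69 -0.62 -0.91] w 0.005 z [ 0.0033  0.0019 -1.    ]
shift [-213.2  468.3  -15.9] spin 49.3
```

View pics/a6.png

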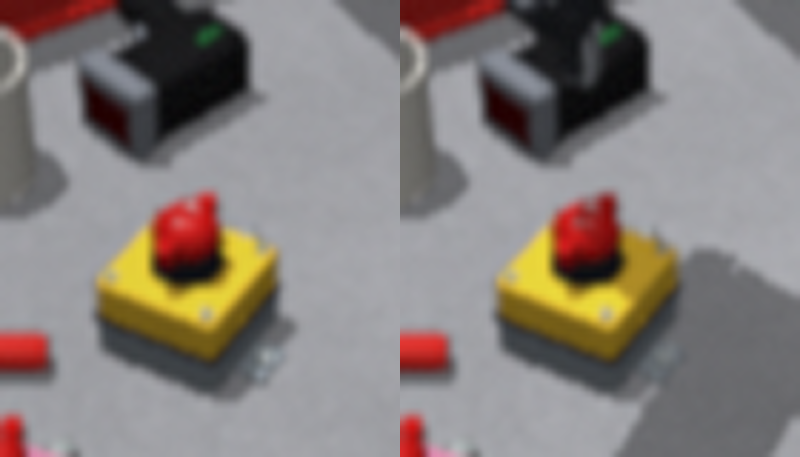

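Head, ear and yellow gap match the original picture: sprung out and turned back. Moving to the blue button.

Request:
step_arm(
  targets=[
    [-213, 468, -16, 49, 1],
    [-213, 468, -16, 49, 1],
    [-213, 468, -16, 49, 1],
    [-213, 468, -16, 49, 1],
    [-213, 468, -16, 49, 1],
    [-213, 468, -16, 49, 1],
    [-213, 468, -16, 49, 1],
    [-213, 468, -16, 49, 1],
    [-213, 468, -16, 49, 1],
    [-213, 468, -16, 49, 1],
    [-213, 468, -16, 49, 1],
    [-213, 468, -16, 49, 1],
    [-213, 468, -16, 49, 1],
    [-213, 468, -16, 49, 1],
    [-213, 468, -16, 49, 1],
    [-213, 468, -16, 49, 1],
    [-213, 468, 40, 49, 1],
    [-213, 468, 60, 49, 1],
    [-213, 468, 60, 49, 1],
  ],
)

```text
t: 7.87
eef_pos: [0.5849, -0.2294, 0.1156]
tool_rot: [-0.001, 0.984, -0.178, -0.006]
contact_force: [-1.6, 0.6, -0.6]
gripper_width: 0.002
```

Run:
```python
from g import *
from h import *
c=bot.read_camera("side");go([*BL,.096],-21)
cv2.imwrite("pics/a7.png",cv2.resize(c["frame"][190:300,280:380,::-1],(500,550),interpolation=2))
```

```text
t 7.92 tcp [ 0.5863 -0.2308  0.1189] yaw -20.52 F [-0.49 -0.07  0.32] w 0.0 z [-0.0078  0.0033 -1.    ]
shift [ 5.   2.2 22.9] spin 0.5
```

View pics/a7.png

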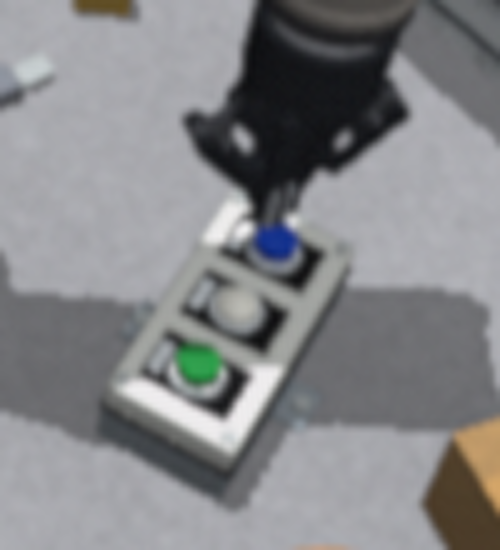

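Request:
step_arm(
  targets=[
    [0, 0, 10, 0, 1],
    [0, 0, 10, 0, 1],
    [0, 0, 10, 0, 1],
  ],
)

```text
t: 8.17
eef_pos: [0.5893, -0.2343, 0.1136]
tool_rot: [0.0, 0.984, -0.179, 0.001]
contact_force: [-0.2, -0.3, -0.2]
gripper_width: -0.002
```

Run:
```python
from g import *
go([*BL,.091],-21)
```

```text
t 8.17 tcp [ 0.5893 -0.2343  0.1136] yaw -20.67 F [-0.2  -0.3  -0.21] w -0.002 z [ 1.7e-03 -4.0e-04 -1.0e+00]
shift [ 0.7 -0.  22.6] spin 0.3
```

Request:
step_arm(
  targets=[
    [0, 0, 10, 0, 1],
    [0, 0, 15, 0, 1],
    [0, 0, 18, 0, 1],
    [0, 0, 20, 0, 1],
    [0, 0, 22, 0, 1],
    [0, 0, 23, 0, 1],
    [0, 0, 23, 0, 1],
    [0, 0, 23, 0, 1],
    [0, 0, 23, 0, 1],
  ],
)

```text
t: 8.92
eef_pos: [0.5888, -0.2343, 0.091]
tool_rot: [-0.001, 0.984, -0.18, 0.0]
contact_force: [-4.7, 4.2, 15.7]
gripper_width: -0.002
```

Run:
```python
from g import *
go([*BL,.091],-21)
```

```text
t 8.92 tcp [ 0.5888 -0.2343  0.091 ] yaw -20.72 F [-4.71  4.23 15.66] w -0.002 z [ 8.0e-04  1.2e-03 -1.0e+00]
shift [ 1.2 -0.3 -0. ] spin 0.3
```

15.7 N against the 6 N end spring: fully down. Lift clear.

Request:
step_arm(
  targets=[
    [0, 0, -10, 0, 1],
    [0, 0, -40, 0, 1],
    [0, 0, -80, 0, 1],
    [0, 0, -120, 0, 1],
    [0, 0, -150, 0, 1],
    [0, 0, -150, 0, 1],
    [-80, 0, -150, 0, 1],
    [-160, 0, -150, 0, 1],
    [-160, 0, -150, 0, 1],
    [-160, 0, -150, 0, 1],
    [-160, 0, -150, 0, 1],
    [-160, 0, -150, 0, 1],
    [-160, 0, -150, 0, 1],
  ],
)

```text
t: 10.0
eef_pos: [0.4395, -0.1778, 0.2397]
tool_rot: [-0.0, 0.984, -0.18, 0.001]
contact_force: [0.8, 0.3, 0.3]
gripper_width: -0.003
```

Run:
```python
from g import *
from h import *
st();S0=dict(np.load("side0.npz"));T0=dict(np.load("top0.npz"))
S=bot.read_camera("side");T=bot.read_camera("top")
cv2.imwrite("pics/b_side.png",S["frame"][:,:,::-1]);cv2.imwrite("pics/b_top.png",T["frame"][:,:,::-1])
def z(c,m): 
    f,cx,cy=K(c);v,u=np.nonzero(m);d=c["z_map"][v,u];P=np.c_[(u-cx)/f*d,(v-cy)/f*d,d]-c["t"];return np.percentile((P@c["R"])[d>0][:,2],[50,90]).round(4)
for nm,k0,k,bx in(("side",S0,S,((210,135,255,180),(295,225,355,290))),("top",T0,T,((155,150,210,205),(295,140,350,210)))):
    for col,b,lo,hi in(("red",0,(0,120,50),(10,255,255)),("blue",1,(105,120,50),(130,255,255)),("green",1,(45,80,40),(90,255,255))):
        for c in(k0,k):
            try: ce,s,l=cen(mask(c,bx[b],lo,hi));print(nm,col,ce.round(2),s[4],z(c,l))
            except Exception as e: print(nm,col,"hidden")
```

```text
t 10.0 tcp [ 0.4395 -0.1778  0.2397] yaw -20.69 F [0.8  0.35 0.28] w -0.003 z [ 0.0016  0.     -1.    ]
side red [232.1 150.1] 103 [0.0986 0.1043]
side red [232.13 150.2 ] 103 [0.0979 0.1041]
side blue [334.7  237.79] 47 [0.0745 0.0767]
side blue [334.65 237.85] 46 [0.0747 0.0767]
side green [319.25 262.3 ] 56 [0.0752 0.0771]
side green [319.25 262.3 ] 56 [0.0743 0.0766]
top red [178.44 175.71] 143 [0.0972 0.103 ]
top red [178.43 175.75] 142 [0.0984 0.1037]
top blue [319.13 161.49] 45 [0.072  0.0762]
top blue [319.13 161.41] 46 [0.0713 0.0747]
top green [330.55 188.77] 47 [0.072  0.0768]
top green hidden
```

View pics/b_side.png

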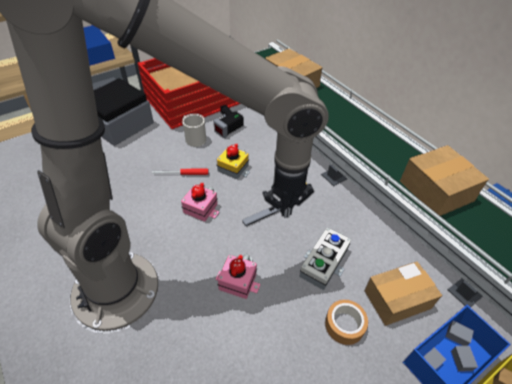

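View pics/b_top.png

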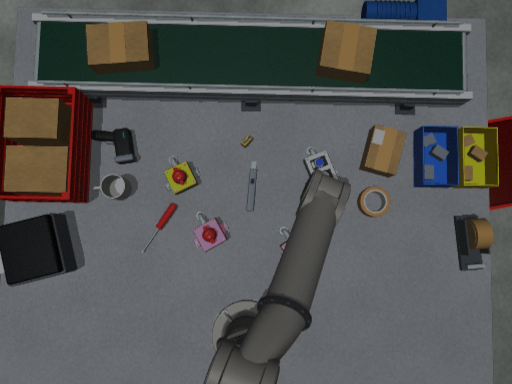

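All of the loose things lie at their starting pixels, and the head and both buttons match the start pictures. The arm is clear of everything.

```bash
python3 -c "
from station import bot
print(bot.hand_in())"
```

```text
the job is handed in; nothing more can be done
None
```

The emergency-stop check is finished and handed in at about 10 s of the 58 s allowed. No verdict was reported.

- **Push and latch:** I pushed the yellow station's red head in with shut fingertips until the force reached about 25 N. After letting go, it sat about 1.4 px lower in the side view, which I read as latched.
- **Twist:** I pushed one ear about 40° clockwise from its side. During the twist I couldn't tell from the pictures whether the head had sprung out. I turned it about 5° further, backed off, and then saw it out and turned back.
- **Reset:** I pressed the blue button to its stop, at about 16 N, and let it come back up.

In the last check, red and blue matched the starting pictures within 0.1 px in both views. Green also matched, but only in the side view, because the arm hid it from the top camera. By eye, the visible loose things had not moved. The padlock showed only from the top, and the arm partly covered the cutter in the side view. The arm was clear of everything, and no check disagreed.

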